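# Chock the tube on the welding ramp and draw the stop

## Robot

A 7-joint arm with a two-finger parallel gripper is mounted at the origin on the work surface. World frame = base frame: x ahead of the robot, y to its left, z up, the work surface at z = 0. Lengths are in m, angles in rad, forces in N, time in s.
With the tool pointing down it reaches from about 0.425 to 0.925 m from the base axis. Payload 6.8 kg.
Tool frame: the origin (TCP) lies midway between the tips of the shut fingers; the grasp point (between the pads) lies r.grip_point_offset behind it (r.grip_point_offset is the distance from the TCP to the grasp point, in m); z points along the fingers, y is the direction in which the jaws open and shut (so a half turn about z gives the same grasp; the last joint's range is limited). The gripper opens to 85 mm and grips with 20 to 120 N. Pads are 22 mm wide; open, the fingers measure 114 mm over their backs; the gripper's body (76 mm by 85 mm) begins 54 mm behind the grasp point. The pads swing forward as they close: fully open they stand 13 mm farther back than shut.
Start: joints at [1.135, 0.477, 0.022, 1.555, -0.011, 1.109, -0.083], TCP at [0.217, -0.639, 0.231] pointing down, gripper open.
Joint ranges: [-2.96, 2.96], [-0.34, 2.1], [-1.41, 1.46], [0.24, 2.44], [-1.37, 4.51], [0.17, 1.92], [-2.96, 2.96]. Speed limits (rad/s): [2.39, 2.39, 3.14, 3.14, 3.14, 3.14, 3.14].

## Interface

Orientations are given as a rotation vector (axis times angle).
In Python, from bench import r gives the robot as it stands. The module is installed in compiled form; this text tells all that it offers.
- The arm moves only by the tool play_rows, never from a script. Its argument "deltas" is a list of rows, each a list of 3 entries, a list of its own where there are three numbers: the finger opening in mm, from 0 to 85.4, then the shift along the tool's x, y, z in mm, then the turn, a rotation vector about the tool's x, y, z in rad. A call has 1 to 8 rows; each row is the pose to reach, as a shift and turn from the pose measured when the call began, along the tool's axes at that moment; what a row does not reach only later rows make up. A row lasts 1/8 s, in which the tool goes at most 62.5 mm and 10.7 degrees, less where a joint would pass 70% of its speed; a pose out of reach is approached as far as the arm can. A call with a gripper value outside its range is refused whole. The fingers move at their own pace and stop on an object; "squeeze" is the grip in N (left out, the last holds). Time passes only in rows, so rows that repeat a pose let the fingers close. It gives the time, the measured TCP pose, the force and the opening at its end, in the units of the state.
- r.get_obs(): the state, without advancing time (a new reading comes with each control period).
- r.grab_frame(name): name is "scene" or "top" or "wrist"; returns (picture, depth): 384x512x3 uint8, red, green, blue; 384x512 float32, m along the optical axis (not along the pixel's ray), 0 where there is no reading.
- r.camera_model(name): a dict with "mtx" (3x3 intrinsics, pixels), "rvec" (rotation vector, rad) and "tvec" (3), from world to camera coordinates, as OpenCV has them; the wrist camera has in their place "T_tool_cam" (4x4, takes a point from camera to tool coordinates, whose origin is the TCP and whose axes are the flange's). Camera axes: x right, y down, z forward; pixel columns grow to the right and rows downward; lengths in m; the calibration is good to about 2 mm. A picture is of the moment at which its call begins: read the wrist's pose just before it. camera_model takes no time and is no camera call.
- r.hand_in(): hands the job in, once; it reports no verdict.
The state is a dict: "clock": time; "joints": joint angles; "qvel": joint speeds; "tau": joint torques, N m; "tcp_pos": TCP position; "orientation": TCP orientation; "contact_force": force on the tool from outside, world axes, zero at the start; "moment": the same for the moment, N m; "grip_width": finger opening in m.
Only numpy, scipy, OpenCV 4.12 (cv2) and the standard library are available. Lean on these libraries where they do the work, as an engineer would, in place of code of your own. Each camera call takes 0.05 s, during which the arm holds its last target. There are 200 camera calls.

## Task

The steel tube on the sloping ramp is kept from rolling only by the draw stop at its middle. Push the two steel wedge chocks squarely, toe first, against the low side of the tube, one on each side of the stop and flat on the ramp, let go of them, and only then pull the stop back all the way by its post so that the tube rests on the chocks. The tube must stay within a centimetre of where it lay, and the other things on the bench should be left alone.

Things in the scene. Friction and masses are not known exactly. Their poses are not given: they have to be found in the camera images.
- rack: fixed welding ramp, steel plate 300 wide (y) x 270 long, sloping 8 degrees. Origin on the table straight below the tube's line of contact; x level, uphill (to the robot's right within 15 degrees), y along the tube, z up. Surface height 34 mm + 0.1405 x, from x = -190 (low edge) to +80 mm. Guide strips 12 wide, 22 high over the table stand at y = +-140, x = -30 to 70 mm.
- rail (a point): middle of the cross rail of the grey gantry above the ramp: 20 mm square tube, 322 long along y, z = 190 to 210 mm, at rack x = -95 to -75. Arms of the same tube run uphill from its ends (y = +-151) to posts at x = 60 mm. It bars an upright gripper from the chocks' place: lean the gripper back downhill by 35 to 45 degrees and come in under the rail.
- tube_c (a point): bare steel tube, 76 diameter x 250 long, 0.6 to 1 kg, ends look dark; point at its centre, y along its axis. It lies across the ramp at rack x = -5, y = 0, z = 72 mm and would roll down to -x if not held.
- chock1_c (a point): bare steel wedge chock, one of two alike, on its base on the table: 74 long x 44 wide x 40 high, 0.3 to 0.5 kg. Point: its middle, 20 mm above the base; x axis to the thin toe, z up. Top flat for 26 mm from the heel (x = -37 mm), then a 40 degree face down to the toe (x = +37). Parallel sides (y = +-22 mm) to grip, best at x = -24. Snug: this point at rack x = -53, z = 47 mm, toe uphill, pitched with the ramp.
- chock2_c (a point): bare steel wedge chock, the other of two alike, on its base on the table: 74 long x 44 wide x 40 high, 0.3 to 0.5 kg. Point: its middle, 20 mm above the base; x axis to the thin toe, z up. Top flat for 26 mm from the heel (x = -37 mm), then a 40 degree face down to the toe (x = +37). Parallel sides (y = +-22 mm) to grip, best at x = -24. Snug: this point at rack x = -53, z = 47 mm, toe uphill, pitched with the ramp.
- stop_grip (a point): upright 16 mm square steel post by which the draw stop is pulled; point 17 mm below its top, about 64 mm above the table, at rack x = -133 mm when home. Axes: x up the ramp, y along the tube, z square to the ramp. From it a bar 14 wide, 12 high runs up the ramp at y = 0 to a stop plate 30 wide, 45 high against the tube.
- stop (a joint): draw of the stop, m: 0 home (plate against the tube), 0.055 fully back at its end stop, sliding downhill along the ramp (rack -x, 8 degrees down). Needs about 4 N and stays where it is left.
- can_c (a point): bare aluminium can, 52 diameter x 120 high, standing on the table; point at its centre. It does not belong to the job.
- flange_c (a point): steel hub, 64 diameter foot 12 high with a 38 diameter neck, 45 high over all, standing; point half-way up. It does not belong to the job.
Things that resemble listed ones, but are neither listed nor needed, are in the scene too. Leave any pink look-alike of the part that bears chock1_c alone. Leave any orange look-alike of the part that bears chock2_c alone.

How it is judged:
On the way, in this order (a step that is already met when the one before it is completed fails the run):
1. both chocks are snug against the tube's low side, one each side of the stop, released, with the stop still home (((y of chock1_c in the frame of rack between 0.035 and 0.115 m and x of chock1_c in the frame of rack between -0.065 and -0.04 m and z of chock1_c in the frame of rack between 0.038 and 0.056 m and angle between the x axis of each of chock1_c, chock2_c and the x axis of rack, either way round below 0.26 rad and contact force between the fingers and chock1 below 0.05 N and y of chock2_c in the frame of rack between -0.115 and -0.035 m and x of chock2_c in the frame of rack between -0.065 and -0.04 m and z of chock2_c in the frame of rack between 0.038 and 0.056 m and contact force between the fingers and chock2 below 0.05 N) or (y of chock1_c in the frame of rack between -0.115 and -0.035 m and x of chock1_c in the frame of rack between -0.065 and -0.04 m and z of chock1_c in the frame of rack between 0.038 and 0.056 m and angle between the x axis of each of chock1_c, chock2_c and the x axis of rack, either way round below 0.26 rad and contact force between the fingers and chock1 below 0.05 N and y of chock2_c in the frame of rack between 0.035 and 0.115 m and x of chock2_c in the frame of rack between -0.065 and -0.04 m and z of chock2_c in the frame of rack between 0.038 and 0.056 m and contact force between the fingers and chock2 below 0.05 N)) and value of joint stop below 0.006 m), for 0.2 s.
2. the stop is drawn back all the way (value of joint stop above 0.045 m), for 0.2 s.
At the end, for the whole second after the job is handed in: Both chocks flat on the ramp, released, toe against the tube's low side (12 mm, 15 degrees), one each side of the stop, centres 35 to 115 mm from its line; stop drawn back 45 mm or more and clear of the tube; tube at rest within 12 mm of its start (((y of chock1_c in the frame of rack between 0.035 and 0.115 m and x of chock1_c in the frame of rack between -0.065 and -0.04 m and z of chock1_c in the frame of rack between 0.038 and 0.056 m and angle between the x axis of each of chock1_c, chock2_c and the x axis of rack, either way round below 0.26 rad and contact force between the fingers and chock1 below 0.05 N and y of chock2_c in the frame of rack between -0.115 and -0.035 m and x of chock2_c in the frame of rack between -0.065 and -0.04 m and z of chock2_c in the frame of rack between 0.038 and 0.056 m and contact force between the fingers and chock2 below 0.05 N) or (y of chock1_c in the frame of rack between -0.115 and -0.035 m and x of chock1_c in the frame of rack between -0.065 and -0.04 m and z of chock1_c in the frame of rack between 0.038 and 0.056 m and angle between the x axis of each of chock1_c, chock2_c and the x axis of rack, either way round below 0.26 rad and contact force between the fingers and chock1 below 0.05 N and y of chock2_c in the frame of rack between 0.035 and 0.115 m and x of chock2_c in the frame of rack between -0.065 and -0.04 m and z of chock2_c in the frame of rack between 0.038 and 0.056 m and contact force between the fingers and chock2 below 0.05 N)) and value of joint stop above 0.045 m and distance of tube_c from where it was at the start of the episode below 0.012 m and linear speed of tube below 0.01 m/s and contact force between stop and tube below 0.05 N); the robot touches nothing.
It fails at once if the tube rolls or is shoved more than 25 mm from its place (distance of tube_c from where it was at the start of the episode above 0.025 m).
It fails at once if the can is moved more than 25 mm (distance of can_c from where it was at the start of the episode above 0.025 m).
It fails at once if the flange is moved more than 25 mm (distance of flange_c from where it was at the start of the episode above 0.025 m).
It also fails if it takes over 72 s, if anything falls off the work surface, if the arm or the gripper's body presses on something with over 40 N, if the wrist force passes 120 N, or if a joint passes its speed limit or range.

## Working session

There is one attempt and no reset: what is moved stays moved. The work goes in short steps, Python scripts to look and compute and a tool call to move; the robot and the scene stay as the last step left them, time stands still between calls to the robot, and variables do not carry over. Pictures are saved under pics/ and viewed, about 8 in all and at most 12, crops included, and the job is handed in when it is done.

Besides the shell and the picture viewer there is one more tool, called in YAML: its name, and indented under it one key for each argument. play_rows: Moves the arm, as the interface text tells. Its arguments: {"type":"object","properties":{"deltas":{"type":"array"},"squeeze":{"type":"number"}},"required":["deltas"]}

```bash
mkdir -p pics; cat > h.py <<'E'
import numpy as np, cv2
from bench import r
R=lambda v: cv2.Rodrigues(np.array(v,float))[0]
def cam(n):
    m=r.camera_model(n); K=np.array(m['mtx'])
    if 'T_tool_cam' in m:
        o=r.get_obs(); T=np.eye(4); T[:3,:3]=R(o['orientation']); T[:3,3]=o['tcp_pos']; T=T@np.array(m['T_tool_cam']); return K,T[:3,:3],T[:3,3]
    A=R(m['rvec']); return K,A.T,-A.T@np.array(m['tvec']).ravel()
def ray(c,uv,z):
    K,A,t=c; d=A@np.linalg.solve(K,[uv[0],uv[1],1.]); return t+d*(z-t[2])/d[2]
def pts(c,D):
    K,A,t=c; v,u=np.mgrid[:D.shape[0],:D.shape[1]]
    P=np.stack([(u-K[0,2])/K[0,0]*D,(v-K[1,2])/K[1,1]*D,D],-1); return P@A.T+t
def proj(c,P):
    K,A,t=c; p=(np.atleast_2d(P)-t)@A@K.T; return p[:,:2]/p[:,2:]
E
python3 - <<'E'
from h import *
print(r.get_obs(), r.grip_point_offset)
for n in ('top','scene'):
    c=cam(n); I,D=r.grab_frame(n); np.savez(f'{n}0.npz',I=I,D=D)
    cv2.imwrite(f'pics/{n}0.png',cv2.resize(I[...,::-1],(800,600),interpolation=cv2.INTER_CUBIC)); print(n,c[2],c[1][:,2],c[0][0,0])
print(r.camera_model('wrist'))
E
```

```text
{'clock': 0.0, 'joints': array([ 1.1348898 ,  0.47778669,  0.02236497,  1.55641459, -0.01146392,
        1.10925791, -0.08313458]), 'qvel': array([ 0.0006176 ,  0.0007194 ,  0.00213368, -0.00028745,  0.00070308,
        0.00021757,  0.00069911]), 'tau': array([-3.94696617e-04, -5.96439922e+01,  1.60769474e+00, -2.81193370e+01,
        1.24416518e-02,  9.30246926e-03,  2.42304890e-05]), 'tcp_pos': array([ 0.21711237, -0.63854166,  0.23035075]), 'orientation': array([-3.09783749e+00, -5.12311691e-01,  7.09169739e-04]), 'contact_force': array([ 0.28393027,  0.05417686, -0.04789391]), 'moment': array([ 0.00112379,  0.0054038 , -0.00370458]), 'grip_width': 0.08558832781840112} 0.0187
top [0.34109627 0.04522898 1.19390128] [ 0.1454584   0.00171544 -0.98936288] 411.32719746797443
scene [1.26894679 0.13098649 0.96447883] [-0.67688971 -0.08116025 -0.73159643] 348.8565683575565
{'mtx': array([[278.67402371,   0.        , 251.54998497],
       [  0.        , 278.67402371, 194.65195217],
       [  0.        ,   0.        ,   1.        ]]), 'T_tool_cam': array([[-9.89962240e-04, -9.62336672e-01, -2.71858695e-01,
         6.76080929e-02],
       [ 9.99998999e-01, -1.22749147e-03,  7.03670003e-04,
        -1.06173198e-03],
       [-1.01087168e-03, -2.71857727e-01,  9.62336924e-01,
        -1.41770133e-01],
       [ 0.00000000e+00,  0.00000000e+00,  0.00000000e+00,
         1.00000000e+00]])}
```

View pics/top0.png

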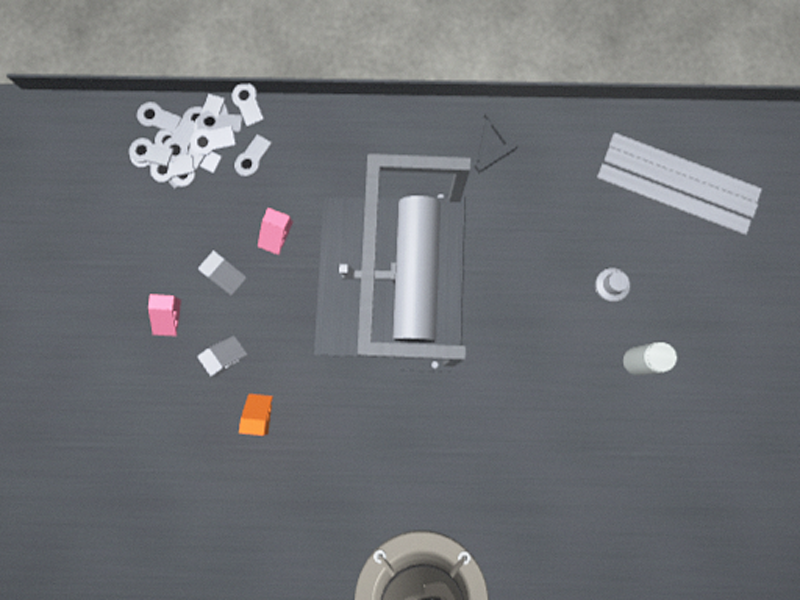

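View pics/scene0.png

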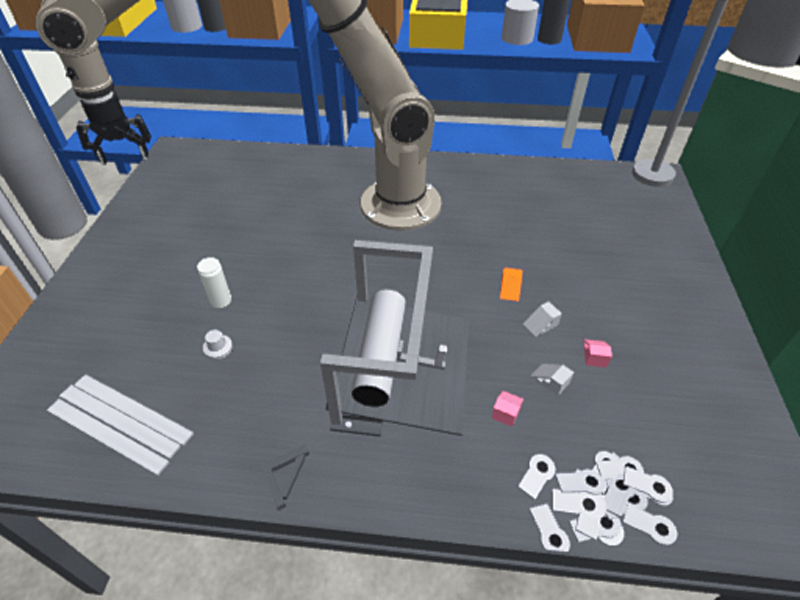

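Top view (800x600): the chocks are at (222,272), heel upper left, and (222,356), heel lower left. The tube is at (417,268), rail at (370,255), stop post at (344,269), hub at (612,285) and can at (650,358). The orange and pink blocks are look-alikes. The scene view agrees.

```bash
python3 - <<'E'
from h import *
f=np.load('top0.npz'); I,D=f['I'],f['D']; c=cam('top'); P=pts(c,D); ok=D>0
def box(u0,v0,u1,v1):
    m=np.zeros(D.shape,bool); s=.64; m[int(v0*s):int(v1*s),int(u0*s):int(u1*s)]=1; return m&ok
print('table z',np.median(P[box(100,400,200,500)][:,2]))
# rail
q=P[box(340,150,480,370)]; q=q[(q[:,2]>.197)&(q[:,2]<.225)]; print('gantry top z',np.median(q[:,2]))
rl=q[(q[:,1]>np.percentile(q[:,1],99)-.03)]
m=cv2.minAreaRect((q[:,:2]*1000).astype(np.float32)); print('gantry rect',m, cv2.boxPoints(m).round())
# tube
t=P[box(385,180,450,350)]; t=t[(t[:,2]>.09)&(t[:,2]<.13)]; print('tube',np.median(t[:,2]),t[:,2].max()); m=cv2.minAreaRect((t[:,:2]*1000).astype(np.float32)); print(m)
tt=t[t[:,2]>.106]; l=cv2.fitLine(tt[:,:2].astype(np.float32),cv2.DIST_L2,0,.001,.001).ravel(); print('tube axis',l,'centre',tt.mean(0))
# stop post
s=P[box(330,255,360,285)]; s=s[s[:,2]>.06]; print('post',len(s),s.mean(0),s.min(0),s.max(0))
# chocks
for n,b in (('A',(190,240,255,303)),('B',(190,328,255,385))):
    bm=box(*b); g=I.max(2).astype(int); mk=(bm&(P[...,2]>.006)); q=P[mk]
    h=q[q[:,2]>.034]; mm=cv2.minAreaRect((q[:,:2]*1000).astype(np.float32)); mh=cv2.minAreaRect((h[:,:2]*1000).astype(np.float32))
    print(n,'all',mm,cv2.boxPoints(mm).round().tolist(),'top',mh,np.median(h[:,2]),'bright',[float(x) for x in np.percentile(g[mk],[5,50,95])])
for n,b in (('can',(615,330,685,385)),('hub',(590,262,635,305))):
    q=P[box(*b)]; q=q[q[:,2]>.02]; print(n,q.mean(0),q[:,2].max())
K=cv2.imread('pics/top0.png')[230:400,180:360]; cv2.imwrite('pics/crop.png',cv2.resize(K,None,fx=4,fy=3.5))
E
```

```text
table z 0.00017944565867766826
gantry top z 0.2102087168454973
gantry rect ((573.7169799804688, 23.195419311523438), (164.93724060058594, 323.8567199707031), 88.67451477050781) [[410. -56.]
 [734. -63.]
 [738. 102.]
 [414. 109.]]
tube 0.10579229343633045 0.1156036461461345
((575.9503173828125, 15.862064361572266), (69.51887512207031, 250.792724609375), 88.43090057373047)
tube axis [ 0.99975044 -0.02234083  0.5733322   0.0159777 ] centre [0.5733322  0.0159777  0.10902412]
post 48 [0.57505402 0.14415792 0.07726019] [0.56805759 0.13469183 0.06014142] [0.58471977 0.15278704 0.08522942]
A all ((587.5968017578125, 375.7805480957031), (107.36572265625, 104.2059097290039), 88.50804138183594) [[534.0, 323.0], [638.0, 321.0], [641.0, 428.0], [537.0, 431.0]] top ((585.2745361328125, 388.9581604003906), (37.137939453125, 43.566978454589844), 52.26972579956055) 0.039511740604583956 bright [135.9, 151.0, 232.09999999999997]
B all ((419.89727783203125, 362.8103942871094), (76.59156799316406, 88.91688537597656), 6.763237476348877) [[377.0, 402.0], [387.0, 314.0], [463.0, 323.0], [453.0, 411.0]] top ((412.9566345214844, 378.59393310546875), (44.472267150878906, 40.02615737915039), 36.5526237487793) 0.03954468028636593 bright [119.0, 151.0, 237.0]
can [ 0.42390543 -0.38434292  0.09774956] 0.12543758985169395
hub [ 0.56510168 -0.34814355  0.04088175] 0.051675171682967536
```

```bash
python3 - <<'E'
from h import *
f=np.load('top0.npz'); I,D=f['I'],f['D']; c=cam('top'); g=cv2.cvtColor(I,cv2.COLOR_RGB2GRAY); s=cv2.cvtColor(I,cv2.COLOR_RGB2HSV)[...,1]
for n,(u0,v0,u1,v1) in (('A',(190,240,255,303)),('B',(190,328,255,385))):
    W=[int(x*.64) for x in (u0,v0,u1,v1)]
    sub=np.zeros_like(g); sub[W[1]:W[3],W[0]:W[2]]=g[W[1]:W[3],W[0]:W[2]]
    yx=np.argwhere(sub>190); ax=np.argwhere(sub>100)
    H=np.array([ray(c,(x,y),.04)[:2]*1000 for y,x in yx],np.float32)
    G=np.array([ray(c,(x,y),.02)[:2]*1000 for y,x in ax],np.float32)
    C=H.mean(0); M=G.mean(0); mr=cv2.minAreaRect(H)
    print(n,len(yx),len(ax),'topmean',C,'allmean',M,'dir',np.degrees(np.arctan2(*(M-C)[::-1])),'toprect',mr,cv2.boxPoints(mr).round().tolist())
cv2.imwrite('pics/crop0.png',cv2.resize(I[145:260,110:230,::-1],None,fx=5,fy=5,interpolation=cv2.INTER_NEAREST))
E
```

```text
A 130 1344 topmean [587.6001  392.71802] allmean [575.1598  378.05273] dir -130.30737 toprect ((587.9757690429688, 392.2632141113281), (25.071557998657227, 42.20244216918945), 47.903133392333984) [[564.0, 397.0], [595.0, 369.0], [612.0, 387.0], [581.0, 416.0]]
B 145 1299 topmean [407.92935 384.155  ] allmean [424.73584 369.67297] dir -40.75123 toprect ((408.06939697265625, 384.1263427734375), (43.48640441894531, 25.867820739746094), 36.41969680786133) [[383.0, 382.0], [398.0, 361.0], [433.0, 387.0], [418.0, 407.0]]
```

View pics/crop0.png

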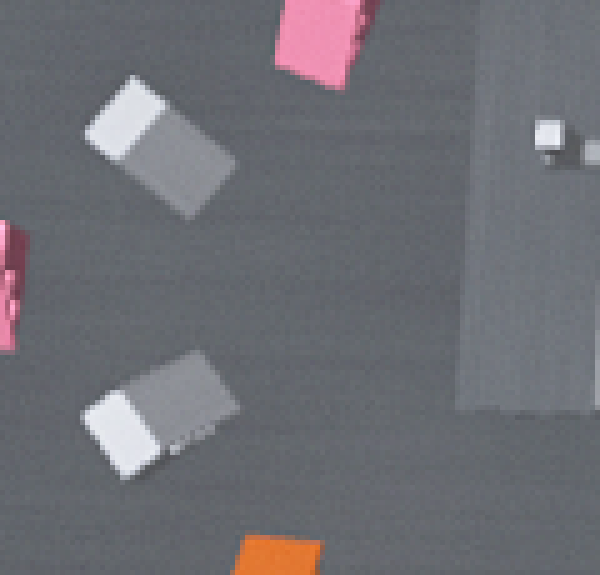

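The crop shows A's top face at (125,118) with its toe pointing lower right, and B's top face at (120,433) with its toe pointing upper right. I'll move over them for a closer look.

```bash
cat >> h.py <<'E'
def ori(psi,lean):
    "tool x heads psi (deg, level) and dips by lean; tool z down and away from psi"
    p,l=np.radians([psi,lean]); h=np.array([np.cos(p),np.sin(p),0]); k=np.array([0,0,1.])
    x=np.cos(l)*h-np.sin(l)*k; z=-np.sin(l)*h-np.cos(l)*k
    return np.stack([x,np.cross(z,x),z],1)
def now(): o=r.get_obs(); return np.array(o['tcp_pos']),R(o['orientation'])
def delta(p0,R0,p,Rt):
    return np.round(R0.T@(np.array(p)-p0)*1000,1).tolist(),np.round(cv2.Rodrigues(R0.T@Rt)[0].ravel(),3).tolist()
RO=np.array([.5744,.0107,0]); RY=np.array([.99974,-.0225,0]); RX=np.array([-.0225,-.99974,0]); RZ=np.array([0,0,1.])
PSI=88.7
def rk(x,y,z): return RO+x*RX+y*RY+z*RZ
E
python3 - <<'E'
from h import *
p,Q=now()
for w in [((.38,-.45,.34),40,0),((.52,0,.36),65,0),((.46,.30,.32),88,0)]:
    T=ori(*w[1:]); print(delta(p,Q,w[0],T)); p,Q=np.array(w[0]),T
E
```

```text
([214.9, -126.3, -109.4], [-0.002, -0.0, -0.37])
([396.5, -254.7, -20.0], [0.0, 0.0, -0.436])
([246.5, -181.2, 40.0], [0.0, 0.0, -0.401])
```

play_rows:
  deltas:
    - [85,[40,-24,-40],[0,0,-0.07]]
    - [85,[84,-50,-75],[0,0,-0.15]]
    - [85,[128,-75,-109],[0,0,-0.22]]
    - [85,[172,-101,-109],[0,0,-0.3]]
    - [85,[215,-126,-109],[0,0,-0.37]]
    - [85,[215,-126,-109],[0,0,-0.37]]
  squeeze: 60

```text
clock: 0.85
tcp_pos: [0.3839, -0.4459, 0.3395]
orientation: [-2.945, -1.086, -0.003]
contact_force: [-1.3, 0.3, 0.1]
grip_width: 0.0849
```

play_rows:
  deltas:
    - [85,[50,-32,-3],[0,0,-0.05]]
    - [85,[100,-64,-6],[0,0,-0.11]]
    - [85,[150,-96,-9],[0,0,-0.17]]
    - [85,[200,-128,-12],[0,0,-0.22]]
    - [85,[250,-160,-15],[0,0,-0.27]]
    - [85,[300,-192,-18],[0,0,-0.33]]
    - [85,[350,-224,-20],[0,0,-0.38]]
    - [85,[396,-255,-20],[0,0,-0.436]]

```text
clock: 1.85
tcp_pos: [0.5199, 0.0059, 0.3611]
orientation: [-2.641, -1.698, -0.004]
contact_force: [0.8, -0.2, 0.8]
grip_width: 0.0853
```

play_rows:
  deltas:
    - [85,[41,-30,6],[0,0,-0.07]]
    - [85,[82,-60,12],[0,0,-0.13]]
    - [85,[123,-90,20],[0,0,-0.2]]
    - [85,[164,-120,26],[0,0,-0.27]]
    - [85,[206,-150,33],[0,0,-0.33]]
    - [85,[246,-181,40],[0,0,-0.4]]
    - [85,[246,-181,40],[0,0,-0.4]]

```text
clock: 2.72
tcp_pos: [0.4553, 0.3083, 0.3212]
orientation: [-2.242, -2.195, -0.003]
contact_force: [-0.5, 0.3, -0.0]
grip_width: 0.0852
```

```bash
cat > ch.py <<'E'
from h import *
c=cam('wrist'); I,D=r.grab_frame('wrist'); P=pts(c,D); g=cv2.cvtColor(I,cv2.COLOR_RGB2HSV); np.savez('w.npz',I=I,D=D)
grey=(g[...,1]<40)&(g[...,2]>115)&(D>0)&(P[...,1]>.25)&(P[...,2]<.06)
n,L,S,_=cv2.connectedComponentsWithStats(grey.astype(np.uint8))
for i in range(1,n):
    if S[i,4]<250: continue
    m=L==i; yx=np.argwhere(m); V=np.median(g[...,2][m])
    top=m&(g[...,2]>195); 
    if top.sum()<50: print(i,S[i],V); continue
    H=np.array([ray(c,(x,y),.04)[:2]*1000 for y,x in np.argwhere(top)],np.float32)
    mr=cv2.minAreaRect(H); print(i,S[i].tolist(),'top',np.round(mr[0],1),np.round(mr[1],1),round(mr[2],1),'zs',np.round(np.median(P[top][:,2]),4),'mean',H.mean(0).round(1),'slope mean',np.median(P[m&(g[...,2]<180)],0).round(4))
cv2.imwrite('pics/w%d.png'%int(r.get_obs()['clock']*10),cv2.resize(I[...,::-1],(768,576)))
E
python3 ch.py; ls pics
```

```text
3 [0, 0, 512, 199, 91625] top [619.2 437.3] [212.7 451.9] 81.6 zs 0.0267 mean [727.8 422.4] slope mean [ 0.4214  0.4079 -0.0009]
12 [284, 20, 19, 34, 589] top [513.5 481. ] [40.3 24.1] 88.7 zs 0.039 mean [513.3 481.2] slope mean [nan nan nan]
crop.png
crop0.png
scene0.png
top0.png
w27.png
  return _methods._mean(a, axis=axis, dtype=dtype,
  ret = um.true_divide(
```

View pics/w27.png

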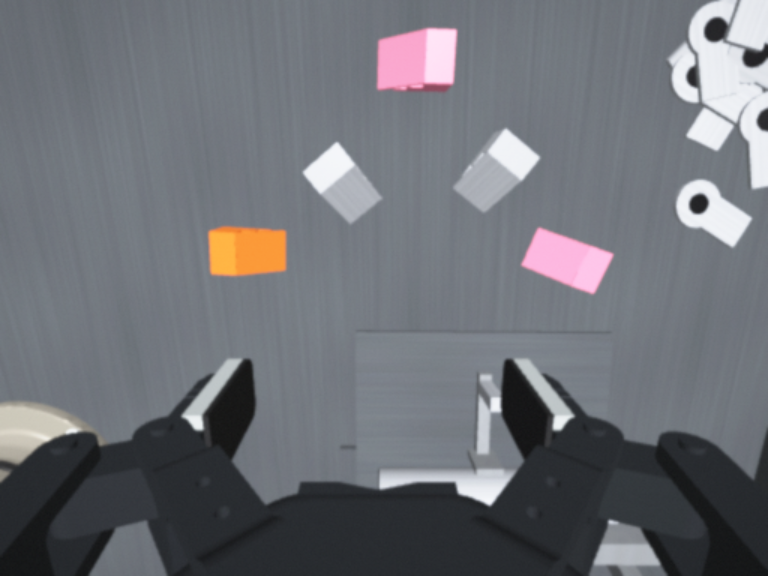

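Wrist view (768x576): chock B is at (342,182) with its top at (330,165), and chock A is at (497,168) with its top at (515,155). Both toes point down toward the ramp. I'll measure from this frame.

```bash
python3 - <<'E'
from h import *
f=np.load('w.npz'); I=f['I']; c=cam('wrist'); g=cv2.cvtColor(I,cv2.COLOR_RGB2GRAY)
for n,(u0,v0,u1,v1) in (('A',(445,120,545,218)),('B',(295,135,388,228))):
    a,b,d,e=[int(x/1.5) for x in (u0,v0,u1,v1)]; s=np.zeros_like(g); s[b:e,a:d]=g[b:e,a:d]
    print(n,np.percentile(s[b:e,a:d],[5,25,50,75,85,95]))
    for th in (205,215):
        k,L,S,_=cv2.connectedComponentsWithStats((s>th).astype(np.uint8)); i=1+np.argmax(S[1:,4]); q=np.argwhere(L==i)
        H=np.array([ray(c,(x,y),.04)[:2]*1000 for y,x in q],np.float32); m=cv2.minAreaRect(H); print(th,len(q),m,cv2.boxPoints(m).round().tolist())
    # side edges of whole chock: body mask 
    k,L,S,_=cv2.connectedComponentsWithStats((s>140).astype(np.uint8)); i=1+np.argmax(S[1:,4]); q=np.argwhere(L==i)
    h=cv2.convexHull(q[:,::-1].astype(np.int32)); ap=cv2.approxPolyDP(h,3,True).reshape(-1,2); print('hull',len(q),ap.tolist(),[ray(c,p,.0)[:2].round(3).tolist() for p in ap])
E
```

```text
A [118. 121. 125. 176. 187. 242.]
205 593 ((587.8635864257812, 390.20660400390625), (26.651277542114258, 44.306800842285156), 51.629150390625) [[562.0, 394.0], [597.0, 366.0], [614.0, 387.0], [579.0, 414.0]]
215 568 ((587.92236328125, 390.3235168457031), (25.86134147644043, 43.490142822265625), 51.641780853271484) [[563.0, 394.0], [597.0, 367.0], [613.0, 387.0], [579.0, 414.0]]
hull 1727 [[359, 103], [349, 119], [323, 141], [302, 125], [336, 85]] [[0.627, 0.391], [0.613, 0.367], [0.573, 0.333], [0.538, 0.359], [0.59, 0.418]]
B [119. 122. 125. 181. 208. 245.]
205 584 ((409.5719909667969, 382.2113037109375), (44.43718338012695, 27.116392135620117), 36.55240249633789) [[384.0, 380.0], [400.0, 358.0], [435.0, 385.0], [419.0, 406.0]]
215 566 ((409.5256042480469, 382.4655456542969), (43.509254455566406, 26.42286491394043), 37.230220794677734) [[384.0, 380.0], [400.0, 359.0], [435.0, 385.0], [419.0, 406.0]]
hull 1515 [[254, 132], [233, 149], [201, 114], [225, 94]] [[0.46, 0.35], [0.425, 0.324], [0.376, 0.381], [0.416, 0.41]]
```

```bash
cat >> h.py <<'E'
def tcp(G,Rt,back=0): return np.array(G)+(.0187-back)*Rt[:,2]
GA=((.5879,.3903),51.6); GB=((.4095,.3824),126.9)
E
python3 - <<'E'
from h import *
p,Q=now(); T=ori(51.6,32); G=[*GA[0],.027]
print(T.round(3)); 
for b in (.09,0): t=tcp(G,T,b); print(t.round(4),delta(p,Q,t,T))
E
```

```text
[[ 0.527  0.784 -0.329]
 [ 0.665 -0.621 -0.415]
 [-0.53   0.    -0.848]]
[0.6114 0.4199 0.0875] ([117.4, 151.8, 234.1], [0.178, -0.541, 0.628])
[0.5817 0.3825 0.0111] ([79.1, 123.2, 310.3], [0.178, -0.541, 0.628])
```

play_rows:
  deltas:
    - [68,[20,25,35],[0.03,-0.08,0.1]]
    - [68,[40,50,70],[0.06,-0.17,0.2]]
    - [68,[60,75,110],[0.09,-0.26,0.3]]
    - [68,[80,100,150],[0.12,-0.35,0.41]]
    - [68,[100,128,190],[0.15,-0.44,0.52]]
    - [68,[117,152,215],[0.178,-0.541,0.628]]
    - [68,[117,152,234],[0.178,-0.541,0.628]]
    - [68,[117,152,234],[0.178,-0.541,0.628]]

```text
clock: 3.78
tcp_pos: [0.6115, 0.4171, 0.0853]
orientation: [2.527, 1.22, -0.729]
contact_force: [0.1, -0.2, 0.1]
grip_width: 0.0678
```

```bash
cat > g.py <<'E'
from h import *
import sys
(xy,psi)={'A':GA,'B':GB}[sys.argv[1]]; h=float(sys.argv[2]); p,Q=now(); T=ori(psi,32); o=r.get_obs()
for b in (.03,0): t=tcp([*xy,h],T,b); print(b,delta(p,Q,t,T))
print(o['joints'].round(2),o['contact_force'].round(1),o['grip_width'])
E
python3 g.py A .027
```

```text
0.03 ([0.9, -1.8, 57.0], [-0.0, 0.004, -0.001])
0 ([1.0, -1.8, 87.0], [-0.0, 0.004, -0.001])
[-0.55  1.09 -0.42  0.9   0.4   1.78 -1.57] [ 0.1 -0.2  0.1] 0.06779225906768621
```

play_rows:
  deltas:
    - [68,[1,-2,30],[0,0.004,0]]
    - [68,[1,-2,57],[0,0.004,0]]
    - [68,[1,-2,75],[0,0.004,0]]
    - [68,[1,-2,87],[0,0.004,0]]
    - [68,[1,-2,87],[0,0.004,0]]
    - [38,[1,-2,87],[0,0.004,0]]
    - [38,[1,-2,87],[0,0.004,0]]
    - [38,[1,-2,87],[0,0.004,0]]

```text
clock: 4.78
tcp_pos: [0.5822, 0.3841, 0.0123]
orientation: [2.532, 1.223, -0.721]
contact_force: [1.2, 4.8, 4.6]
grip_width: 0.0429
```

```bash
python3 g.py A .027
```

```text
0.03 ([-0.6, 0.6, -28.2], [-0.0, -0.003, -0.001])
0 ([-0.6, 0.6, 1.8], [-0.0, -0.003, -0.001])
[-0.51  1.09 -0.43  1.09  0.41  1.6  -1.62] [1.2 4.8 4.6] 0.04289538588797712
```

```bash
cat > pl.py <<'E'
from h import *
import sys
# usage: pl.py save A | pl.py go x y dz [x y dz ...]   (mm, chock centre in rack, dz above the snug line)
a=sys.argv
def chockR(psi): # toe heading = psi+180, flat
    q=np.radians(psi+180); x=np.array([np.cos(q),np.sin(q),0]); return np.stack([x,np.cross([0,0,1],x),[0,0,1]],1)
p,Q=now(); o=r.get_obs()
if a[1]=='save':
    xy,psi=GA if a[2]=='A' else GB; C=chockR(psi); c=np.array([*xy,.02])+.024*C[:,0]
    t=Q.T@(c-p); print('chock in tool',t); t[1]=0; np.savez('grasp.npz',t=t,S=Q.T@C)
    a=['','go']+a[3:]
G=np.load('grasp.npz'); t,S=G['t'],G['S']
b=np.radians(8); xc=np.cos(b)*RX+np.sin(b)*RZ; zc=-np.sin(b)*RX+np.cos(b)*RZ; CR=np.stack([xc,np.cross(zc,xc),zc],1)
c=p+Q@t-RO; print('chock now rack',(np.array([c@RX,c@RY,c@RZ])*1000).round(1),'rot err',cv2.Rodrigues(CR.T@Q@S)[0].ravel().round(3),'f',o['contact_force'].round(1),'w',o['grip_width'].round(4),'q',o['joints'].round(2))
T=CR@S.T; v=list(map(float,a[2:]))
for i in range(0,len(v),3):
    x,y,d=v[i:i+3]; c=rk(x/1e3,y/1e3,(47+.1405*(x+53)+d)/1e3); w=c-T@t; print(v[i:i+3],w.round(3),delta(p,Q,w,T))
E
python3 pl.py save A -190 75 90 -190 75 40 -105 75 6
python3 - <<'E'
from h import *
p,Q=now(); print('lift 90:',Q.T@[0,0,90])
E
```

```text
chock in tool [-0.01729133  0.00063039  0.00167665]
lift 90: [-4.74472421e+01  8.11623959e-03 -7.64771806e+01]Traceback (most recent call last):
  File "pl.py", line 14, in <module>
    c=p+Q@t-RO; print('chock now rack',(np.array([c@RX,c@RY,c@RZ])*1000).round(1),'rot err',cv2.Rodrigues(CR.T@Q@S)[0].ravel().round(3),'f',o['contact_force'].round(1),'w',o['grip_width'].round(4),'q',o['joints'].round(2))
                                                                                                                                                                            ^^^^^^^^^^^^^^^^^^^^^
AttributeError: 'float' object has no attribute 'round'
```

```bash
sed -i "s/o\['grip_width'\].round(4)/o['grip_width']/" pl.py
python3 pl.py save A -190 75 90 -190 75 40 -105 75 6
```

```text
chock in tool [-0.01729133  0.00063039  0.00167665]
chock now rack [-361.  -10.   20.] rot err [-0.045  0.135 -0.647] f [1.2 4.8 4.6] w 0.04289538588797712 q [-0.51  1.09 -0.43  1.09  0.41  1.6  -1.62]
[-190.0, 75.0, 90.0] [0.654 0.213 0.108] ([-126.2, 162.4, -34.3], [-0.379, -0.135, -0.526])
[-190.0, 75.0, 40.0] [0.654 0.213 0.058] ([-99.8, 162.4, 8.2], [-0.379, -0.135, -0.526])
[-105.0, 75.0, 6.0] [0.652 0.128 0.036] ([-145.7, 213.7, 62.7], [-0.379, -0.135, -0.526])
```

play_rows:
  deltas:
    - [38,[-10,0,-17],[0,0,0]]
    - [38,[-26,0,-42],[0,0,0]]
    - [38,[-47,0,-76],[0,0,0]]
    - [38,[-47,0,-76],[0,0,0]]

```text
clock: 5.28
tcp_pos: [0.5842, 0.3858, 0.1072]
orientation: [2.537, 1.223, -0.711]
contact_force: [-0.2, 0.4, -4.5]
grip_width: 0.043
```

```bash
python3 pl.py go -190 75 90 -190 75 40 -105 75 6
```

```text
chock now rack [-362.8   -8.1  114.7] rot err [-0.041  0.142 -0.648] f [-0.2  0.4 -4.5] w 0.04297079936201055 q [-0.51  0.99 -0.44  1.07  0.38  1.71 -1.6 ]
[-190.0, 75.0, 90.0] [0.654 0.213 0.108] ([-78.5, 162.0, 47.2], [-0.376, -0.142, -0.529])
[-190.0, 75.0, 40.0] [0.654 0.213 0.058] ([-52.5, 161.9, 89.9], [-0.376, -0.142, -0.529])
[-105.0, 75.0, 6.0] [0.652 0.128 0.036] ([-98.8, 213.2, 144.0], [-0.376, -0.142, -0.529])
```

play_rows:
  deltas:
    - [38,[-16,33,9],[-0.07,-0.03,-0.1]]
    - [38,[-32,66,18],[-0.15,-0.06,-0.2]]
    - [38,[-48,98,28],[-0.22,-0.08,-0.31]]
    - [38,[-64,130,38],[-0.3,-0.11,-0.42]]
    - [38,[-78,162,47],[-0.376,-0.142,-0.529]]
    - [38,[-65,162,68],[-0.376,-0.142,-0.529]]
    - [38,[-53,162,90],[-0.376,-0.142,-0.529]]
    - [38,[-53,162,90],[-0.376,-0.142,-0.529]]

```text
clock: 6.28
tcp_pos: [0.6515, 0.213, 0.0544]
orientation: [1.841, 1.803, -0.675]
contact_force: [-0.8, -0.6, -4.4]
grip_width: 0.0431
```

```bash
python3 pl.py go -150 75 20 -105 75 6 -90 75 0
```

```text
chock now rack [-189.6   72.6   64.2] rot err [-0.006 -0.002  0.001] f [-0.8 -0.6 -4.4] w 0.04311030769572891 q [-0.41  0.95 -0.42  1.37  0.8   1.52 -1.09]
[-150.0, 75.0, 20.0] [0.653 0.173 0.044] ([-23.5, 2.6, 33.7], [-0.004, 0.002, 0.004])
[-105.0, 75.0, 6.0] [0.652 0.128 0.036] ([-53.0, 2.6, 68.4], [-0.004, 0.002, 0.004])
[-90.0, 75.0, 0.0] [0.652 0.113 0.032] ([-62.0, 2.6, 81.0], [-0.004, 0.002, 0.004])
```

play_rows:
  deltas:
    - [38,[-12,1,17],[0,0,0]]
    - [38,[-24,2.6,34],[0,0,0]]
    - [38,[-39,2.6,51],[-0.004,0,0.004]]
    - [38,[-53,2.6,68],[-0.004,0.002,0.004]]
    - [38,[-53,2.6,68],[-0.004,0.002,0.004]]

```text
clock: 6.9
tcp_pos: [0.6524, 0.124, 0.0366]
orientation: [1.845, 1.795, -0.671]
contact_force: [0.9, -0.3, -4.2]
grip_width: 0.0431
```

```bash
python3 pl.py go -90 75 3 -75 75 1 -70 75 -1 -56 75 0
```

```text
chock now rack [-100.7   75.4   46.4] rot err [-0.001 -0.003 -0.004] f [ 0.9 -0.3 -4.2] w 0.04311046118497563 q [-0.3   0.91 -0.39  1.5   0.85  1.41 -1.08]
[-90.0, 75.0, 3.0] [0.652 0.113 0.035] ([-7.2, -0.4, 8.0], [-0.003, 0.003, -0.003])
[-75.0, 75.0, 1.0] [0.651 0.098 0.035] ([-18.8, -0.3, 17.6], [-0.003, 0.003, -0.003])
[-70.0, 75.0, -1.0] [0.651 0.093 0.034] ([-21.8, -0.3, 21.8], [-0.003, 0.003, -0.003])
[-56.0, 75.0, 0.0] [0.651 0.079 0.037] ([-34.4, -0.2, 28.5], [-0.003, 0.003, -0.003])
```

play_rows:
  deltas:
    - [38,[-7,0,8],[0,0.003,0]]
    - [38,[-13,0,13],[0,0.003,0]]
    - [38,[-19,0,17.5],[0,0.003,0]]
    - [38,[-20,0,20],[0,0.003,0]]
    - [38,[-22,0,22],[0,0.003,0]]
    - [38,[-22,0,22],[0,0.003,0]]

```text
clock: 7.65
tcp_pos: [0.6519, 0.094, 0.0344]
orientation: [1.847, 1.798, -0.667]
contact_force: [0.0, 3.6, 1.0]
grip_width: 0.0432
```

```bash
python3 pl.py go -70 75 -2 -56 75 0 -55 75 -2 -55 75 -4
```

```text
chock now rack [-70.7  75.6  44.2] rot err [ 0.     0.001 -0.004] f [0.  3.6 1. ] w 0.04320189618465383 q [-0.27  0.89 -0.39  1.54  0.87  1.37 -1.08]
[-70.0, 75.0, -2.0] [0.651 0.093 0.033] ([0.5, -0.6, 1.7], [-0.002, -0.001, -0.003])
[-56.0, 75.0, 0.0] [0.651 0.079 0.037] ([-12.8, -0.6, 7.6], [-0.002, -0.001, -0.003])
[-55.0, 75.0, -2.0] [0.651 0.078 0.035] ([-12.4, -0.6, 9.7], [-0.002, -0.001, -0.003])
[-55.0, 75.0, -4.0] [0.651 0.078 0.033] ([-11.1, -0.6, 11.2], [-0.002, -0.001, -0.003])
```

play_rows:
  deltas:
    - [38,[-4,0,2.6],[0,0,0]]
    - [38,[-8,0,5.4],[0,0,0]]
    - [38,[-11,0,7.6],[0,0,0]]
    - [38,[-13,-0.3,9],[0,0,0]]
    - [38,[-13,-0.3,9],[0,0,0]]

```text
clock: 8.28
tcp_pos: [0.6518, 0.0784, 0.0367]
orientation: [1.847, 1.797, -0.665]
contact_force: [0.8, 5.0, 3.3]
grip_width: 0.043
```

```bash
python3 pl.py go -54 75 -1 -53 75 -1; python3 - <<'E'
from h import *
c=cam('top'); I,D=r.grab_frame('top'); np.savez('top1.npz',I=I,D=D)
cv2.imwrite('pics/t1.png',cv2.resize(I[110:240,190:320,::-1],None,fx=4.5,fy=4.5,interpolation=cv2.INTER_CUBIC))
E
```

```text
chock now rack [-55.   75.8  46.4] rot err [ 0.002  0.001 -0.004] f [0.8 5.  3.3] w 0.04302030597407215 q [-0.25  0.88 -0.38  1.56  0.88  1.36 -1.07]
[-54.0, 75.0, -1.0] [0.651 0.077 0.036] ([-0.4, -0.9, 1.1], [-0.0, -0.001, -0.004])
[-53.0, 75.0, -1.0] [0.651 0.076 0.036] ([-1.3, -0.9, 1.6], [-0.0, -0.001, -0.004])
```

View pics/t1.png

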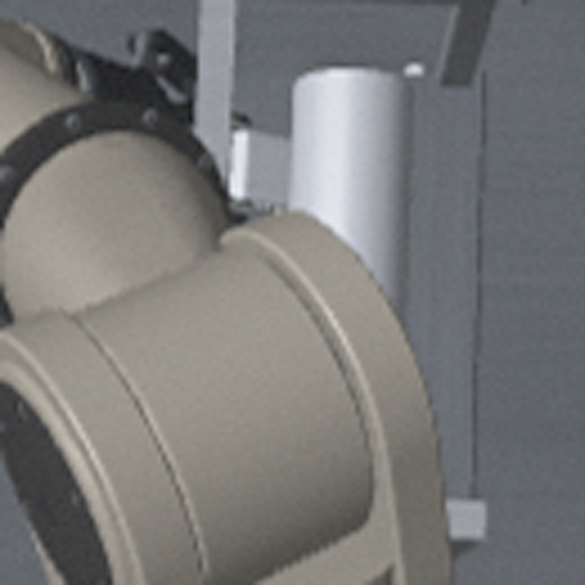

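The top crop shows chock A at (262,163) beside the tube, toe against it, and the gantry is clear. Next is a last small push, then release.

play_rows:
  deltas:
    - [38,[-0.5,0,0.8],[0,0,0]]
    - [38,[-1,0,1.2],[0,0,0]]
    - [50,[-1,0,1.0],[0,0,0]]
    - [62,[-1,0,1.0],[0,0,0]]
    - [62,[-1,0,1.0],[0,0,0]]
    - [62,[-1,0,0],[0,0,0]]

```text
clock: 9.07
tcp_pos: [0.6517, 0.0771, 0.0371]
orientation: [1.847, 1.796, -0.666]
contact_force: [0.5, -0.2, -1.1]
grip_width: 0.0618
```

```bash
python3 pl.py go -54 75 0 ;python3 - <<'E'
from h import *
p,Q=now()
b=RX; print('downhill 150 & up 45', Q.T@(-150*RX+45*RZ), 'back')
E
```

```text
chock now rack [-53.7  75.7  46.9] rot err [ 0.001  0.    -0.004] f [ 0.5 -0.2 -1.1] w 0.061814944797802 q [-0.25  0.88 -0.38  1.56  0.88  1.36 -1.07]
[-54.0, 75.0, 0.0] [0.651 0.077 0.037] ([0.2, -0.7, -0.1], [-0.001, -0.0, -0.004])
downhill 150 & up 45 [  86.45701246   -0.57202851 -130.57392514] back
```

play_rows:
  deltas:
    - [62,[10,0,-15],[0,0,0]]
    - [62,[35,0,-52],[0,0,0]]
    - [62,[60,0,-90],[0,0,0]]
    - [70,[86,0,-130],[0,0,0]]
    - [70,[86,0,-180],[0,0,0]]
    - [70,[86,0,-180],[0,0,0]]

```text
clock: 9.82
tcp_pos: [0.6561, 0.2653, 0.1235]
orientation: [1.846, 1.803, -0.655]
contact_force: [-0.2, 0.2, 0.1]
grip_width: 0.0699
```

```bash
python3 - <<'E'
from h import *
p,Q=now(); T=ori(126.9,32); o=r.get_obs(); print(p,o['joints'].round(2))
for b in (.15,.09): t=tcp([*GB[0],.027],T,b); print(t.round(4),delta(p,Q,t,T))
c=cam('top'); I,D=r.grab_frame('top'); np.savez('top1.npz',I=I,D=D)
cv2.imwrite('pics/t2.png',cv2.resize(I[100:240,120:320,::-1],None,fx=3.5,fy=3.5,interpolation=cv2.INTER_CUBIC))
E
```

```text
[0.65611011 0.26526641 0.12346282] [-0.46  0.91 -0.43  1.26  0.77  1.64 -1.05]
[0.3677 0.438  0.1383] ([118.3, -292.0, -118.3], [-0.385, 0.126, -0.544])
[0.3868 0.4126 0.0875] ([131.3, -272.6, -63.0], [-0.385, 0.126, -0.544])
```

View pics/t2.png

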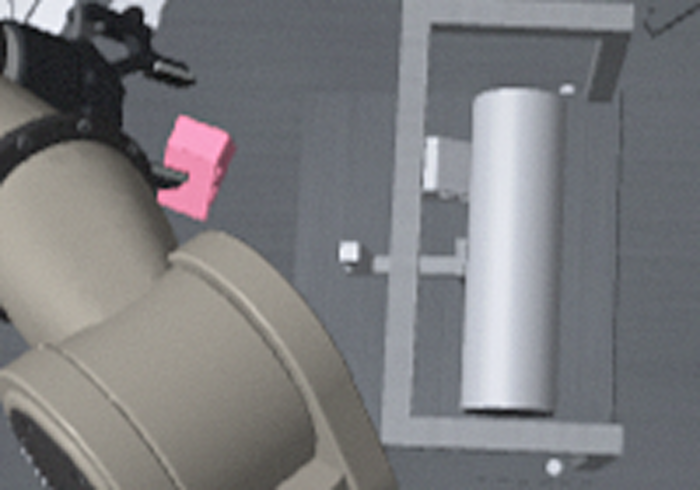

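Chock A sits square against the tube at (450,165), stop home at (348,255). Now to chock B.

play_rows:
  deltas:
    - [70,[18,-45,-18],[-0.06,0.02,-0.08]]
    - [70,[35,-88,-36],[-0.12,0.04,-0.16]]
    - [70,[53,-131,-54],[-0.17,0.06,-0.24]]
    - [70,[71,-175,-72],[-0.23,0.08,-0.33]]
    - [70,[89,-219,-90],[-0.29,0.1,-0.41]]
    - [70,[107,-263,-107],[-0.35,0.115,-0.49]]
    - [70,[118,-292,-118],[-0.385,0.126,-0.544]]
    - [70,[118,-292,-118],[-0.385,0.126,-0.544]]

```text
clock: 10.88
tcp_pos: [0.3658, 0.4361, 0.1364]
orientation: [1.168, 2.348, -0.34]
contact_force: [0.1, 0.6, -0.3]
grip_width: 0.0697
```

```bash
python3 g.py B .027
```

```text
0.03 ([-0.6, 3.0, 118.1], [-0.002, 0.001, 0.004])
0 ([-0.6, 3.0, 148.1], [-0.002, 0.001, 0.004])
[-0.74  0.68 -0.71  1.74  0.82  1.43 -1.13] [ 0.1  0.6 -0.3] 0.06972609445568766
```

play_rows:
  deltas:
    - [68,[0,1,40],[0,0,0.002]]
    - [68,[0,3,80],[0,0,0.004]]
    - [68,[-0.6,3,118],[-0.002,0,0.004]]
    - [68,[-0.6,3,136],[-0.002,0,0.004]]
    - [68,[-0.6,3,147],[-0.002,0,0.004]]
    - [38,[-0.6,3,148],[-0.002,0,0.004]]
    - [38,[-0.6,3,148],[-0.002,0,0.004]]
    - [38,[-0.6,3,148],[-0.002,0,0.004]]

```text
clock: 11.88
tcp_pos: [0.4151, 0.376, 0.0119]
orientation: [1.171, 2.346, -0.333]
contact_force: [0.3, 1.9, -0.9]
grip_width: 0.0432
```

```bash
python3 pl.py save B -190 -75 90;python3 - <<'E'
from h import *
p,Q=now(); print('lift 90:',Q.T@[0,0,90])
E
```

```text
chock in tool [-0.01744875 -0.00061231  0.00130614]
chock now rack [-349.4 -157.9   20. ] rot err [0.047 0.134 0.665] f [ 0.3  1.9 -0.9] w 0.04317972314864964 q [-0.67  0.81 -0.62  1.86  0.98  1.22 -1.23]
[-190.0, -75.0, 90.0] [0.504 0.217 0.108] ([-204.1, -24.8, 14.5], [0.392, -0.135, 0.54])
lift 90: [-47.63326814   0.12996314 -76.36134412]
```

play_rows:
  deltas:
    - [38,[-10,0,-17],[0,0,0]]
    - [38,[-26,0,-42],[0,0,0]]
    - [38,[-47,0,-76],[0,0,0]]
    - [38,[-47,0,-76],[0,0,0]]

```text
clock: 12.38
tcp_pos: [0.4153, 0.3782, 0.105]
orientation: [1.172, 2.346, -0.325]
contact_force: [-0.2, 0.7, -4.8]
grip_width: 0.0435
```

```bash
python3 pl.py go -190 -75 90 -190 -75 40 -105 -75 6
```

```text
chock now rack [-351.6 -157.8  113.1] rot err [0.051 0.139 0.665] f [-0.2  0.7 -4.8] w 0.04348100031244776 q [-0.63  0.67 -0.68  1.83  0.88  1.31 -1.11]
[-190.0, -75.0, 90.0] [0.504 0.217 0.108] ([-156.5, -26.4, 93.9], [0.396, -0.139, 0.537])
[-190.0, -75.0, 40.0] [0.504 0.217 0.058] ([-130.1, -26.8, 136.4], [0.396, -0.139, 0.537])
[-105.0, -75.0, 6.0] [0.502 0.132 0.035] ([-175.4, -79.6, 190.0], [0.396, -0.139, 0.537])
```

play_rows:
  deltas:
    - [38,[-31,-5,19],[0.08,-0.03,0.11]]
    - [38,[-62,-10,38],[0.16,-0.06,0.21]]
    - [38,[-93,-16,56],[0.24,-0.08,0.32]]
    - [38,[-125,-21,75],[0.32,-0.11,0.43]]
    - [38,[-156,-26,94],[0.396,-0.139,0.537]]
    - [38,[-143,-26,115],[0.396,-0.139,0.537]]
    - [38,[-130,-27,136],[0.396,-0.139,0.537]]
    - [38,[-130,-27,136],[0.396,-0.139,0.537]]

```text
clock: 13.38
tcp_pos: [0.5012, 0.2168, 0.0553]
orientation: [1.834, 1.805, -0.673]
contact_force: [-0.6, -0.6, -4.1]
grip_width: 0.0437
```

```bash
python3 pl.py go -150 -75 20 -105 -75 6 -90 -75 0;  python3 - <<'E'
from h import *
I,D=r.grab_frame('scene')
cv2.imwrite('pics/s2.png',cv2.resize(I[...,::-1],(768,576),interpolation=cv2.INTER_CUBIC))
E
```

```text
chock now rack [-190.2  -77.7   65.5] rot err [-0.005 -0.002  0.004] f [-0.6 -0.6 -4.1] w 0.04365819225373943 q [-0.47  0.81 -0.47  1.71  0.73  1.42 -1.32]
[-150.0, -75.0, 20.0] [0.503 0.177 0.043] ([-23.0, 2.7, 35.1], [-0.002, 0.002, 0.006])
[-105.0, -75.0, 6.0] [0.502 0.132 0.035] ([-52.5, 2.5, 69.9], [-0.002, 0.002, 0.006])
[-90.0, -75.0, 0.0] [0.502 0.117 0.032] ([-61.5, 2.4, 82.6], [-0.002, 0.002, 0.006])
```

View pics/s2.png

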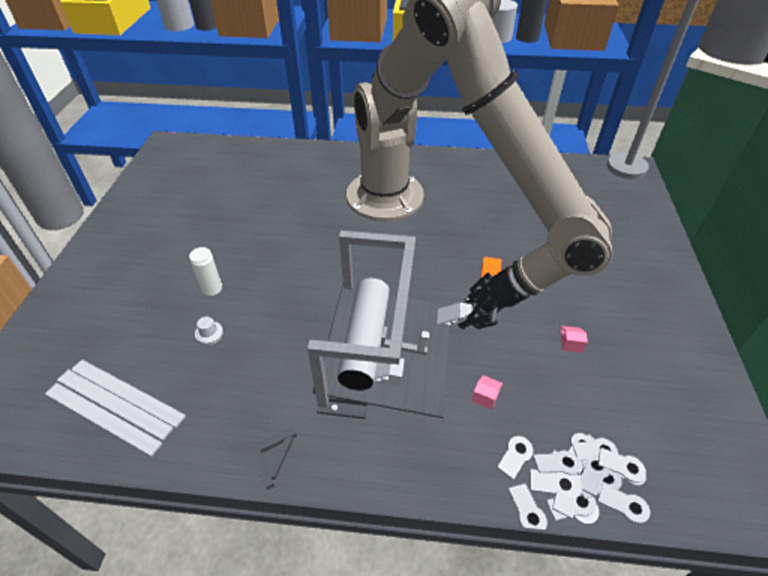

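The scene view shows chock B level with the ramp at (455,313). The arm is well above the gantry, and chock A is under the tube at (390,368). Continuing.

play_rows:
  deltas:
    - [38,[-12,1,17],[0,0,0.003]]
    - [38,[-23,2.6,35],[-0.002,0.002,0.006]]
    - [38,[-38,2.6,52],[-0.002,0.002,0.006]]
    - [38,[-52,2.6,70],[-0.002,0.002,0.006]]
    - [38,[-52,2.6,70],[-0.002,0.002,0.006]]

```text
clock: 14.05
tcp_pos: [0.5028, 0.1285, 0.0364]
orientation: [1.841, 1.795, -0.668]
contact_force: [0.4, -0.2, -4.9]
grip_width: 0.0434
```

```bash
python3 pl.py go -90 -75 3 -75 -75 1 -70 -75 -1 -56 -75 0
```

```text
chock now rack [-102.   -74.3   46.7] rot err [ 0.001 -0.002 -0.004] f [ 0.4 -0.2 -4.9] w 0.04341958776977034 q [-0.37  0.77 -0.44  1.84  0.8   1.3  -1.31]
[-90.0, -75.0, 3.0] [0.502 0.117 0.035] ([-8.0, -0.8, 9.1], [-0.001, 0.002, -0.004])
[-75.0, -75.0, 1.0] [0.501 0.102 0.035] ([-19.5, -0.7, 18.7], [-0.001, 0.002, -0.004])
[-70.0, -75.0, -1.0] [0.501 0.097 0.033] ([-22.5, -0.7, 22.9], [-0.001, 0.002, -0.004])
[-56.0, -75.0, 0.0] [0.501 0.083 0.036] ([-35.1, -0.7, 29.6], [-0.001, 0.002, -0.004])
```

play_rows:
  deltas:
    - [38,[-8,0,9],[0,0.002,0]]
    - [38,[-14,-0.7,14],[0,0.002,-0.004]]
    - [38,[-19.5,-0.7,18.7],[0,0.002,-0.004]]
    - [38,[-21,-0.7,21],[0,0.002,-0.004]]
    - [38,[-22.5,-0.7,23],[0,0.002,-0.004]]
    - [38,[-22.5,-0.7,23],[0,0.002,-0.004]]

```text
clock: 14.8
tcp_pos: [0.5016, 0.0981, 0.0339]
orientation: [1.839, 1.801, -0.666]
contact_force: [-1.6, 4.6, 3.5]
grip_width: 0.0427
```

```bash
python3 pl.py go -56 -75 0 -54 -75 -1
```

```text
chock now rack [-71.5 -74.7  44.1] rot err [-0.     0.002  0.   ] f [-1.6  4.6  3.5] w 0.04271378976830663 q [-0.33  0.76 -0.43  1.89  0.82  1.26 -1.3 ]
[-56.0, -75.0, 0.0] [0.501 0.083 0.036] ([-13.5, -0.3, 8.1], [0.0, -0.002, 0.0])
[-54.0, -75.0, -1.0] [0.501 0.081 0.036] ([-14.6, -0.3, 9.9], [0.0, -0.002, 0.0])
```

play_rows:
  deltas:
    - [38,[-4.5,0,2.5],[0,0,0]]
    - [38,[-9,0,5.5],[0,0,0]]
    - [38,[-12.5,0,8],[0,0,0]]
    - [38,[-14.5,0,9.6],[0,0,0]]
    - [38,[-14.5,0,9.6],[0,0,0]]

```text
clock: 15.42
tcp_pos: [0.5017, 0.081, 0.0364]
orientation: [1.839, 1.801, -0.665]
contact_force: [-0.8, 3.4, 3.7]
grip_width: 0.0431
```

```bash
python3 pl.py go -54 -75 -1 -53 -75 -1
```

```text
chock now rack [-54.4 -74.3  46.6] rot err [0.001 0.002 0.   ] f [-0.8  3.4  3.7] w 0.04311693407864896 q [-0.31  0.74 -0.42  1.91  0.84  1.25 -1.29]
[-54.0, -75.0, -1.0] [0.501 0.081 0.036] ([0.2, -0.7, 0.8], [0.001, -0.002, -0.0])
[-53.0, -75.0, -1.0] [0.501 0.08  0.036] ([-0.7, -0.7, 1.4], [0.001, -0.002, -0.0])
```

Small push to about −53.7, release, withdraw.

play_rows:
  deltas:
    - [38,[-0.4,0,0.6],[0,0,0]]
    - [38,[-0.6,0,0.6],[0,0,0]]
    - [50,[-0.6,0,0.6],[0,0,0]]
    - [62,[-0.6,0,0.5],[0,0,0]]
    - [62,[-0.6,0,0],[0,0,0]]

```text
clock: 16.05
tcp_pos: [0.5015, 0.0798, 0.0366]
orientation: [1.839, 1.8, -0.666]
contact_force: [0.3, 0.2, -0.0]
grip_width: 0.0619
```

play_rows:
  deltas:
    - [62,[10,0,-15],[0,0,0]]
    - [62,[35,0,-52],[0,0,0]]
    - [62,[60,0,-90],[0,0,0]]
    - [62,[86,0,-130],[0,0,0]]
    - [62,[86,0,-180],[0,0,0]]
    - [62,[86,0,-180],[0,0,0]]

```text
clock: 16.8
tcp_pos: [0.505, 0.2673, 0.122]
orientation: [1.839, 1.806, -0.656]
contact_force: [0.3, -0.4, -1.3]
grip_width: 0.0622
```

```bash
python3 - <<'E'
from h import *
o=r.get_obs(); print(o['tcp_pos'],o['joints'].round(2),o['contact_force'])
c=cam('top'); I,D=r.grab_frame('top'); np.savez('top2.npz',I=I,D=D); P=pts(c,D)
g=cv2.cvtColor(I,cv2.COLOR_RGB2GRAY)
for y in (75,-75):
    b=np.radians(8); C=rk(-.053,y/1e3,.047); zc=-np.sin(b)*RX+np.cos(b)*RZ; xc=np.cos(b)*RX+np.sin(b)*RZ; T=C-.024*xc+.02*zc
    m=(abs((P-T)@RX)<.035)&(abs((P-T)@RY)<.04)&(abs(P[...,2]-T[2])<.012)&(g>185)&(D>0)
    uv=np.argwhere(m); H=np.array([ray(c,(x,y_),T[2]) for y_,x in uv]); rr=((H-RO)@np.stack([RX,RY],1)*1000).astype(np.float32)
    print(y,len(uv),'expect',((T-RO)@RX*1000).round(1),rr.min(0) if len(uv) else '',cv2.minAreaRect(rr) if len(uv) else '')
cv2.imwrite('pics/t3.png',cv2.resize(I[100:240,180:320,::-1],None,fx=4.2,fy=4.2,interpolation=cv2.INTER_CUBIC))
E
```

```text
[0.50500706 0.26726412 0.12200022] [-0.51  0.76 -0.49  1.6   0.68  1.54 -1.27] [ 0.26757864 -0.44161893 -1.34846728]
75 49 expect -79.5 [-79.18759   55.854965] ((-75.20272827148438, 76.39203643798828), (8.481383323669434, 40.789085388183594), 2.464545965194702)
-75 51 expect -79.5 [-80.33392 -94.90846] ((-75.4976806640625, -73.78863525390625), (42.32544708251953, 8.723675727844238), 88.53081512451172)
```

View pics/t3.png

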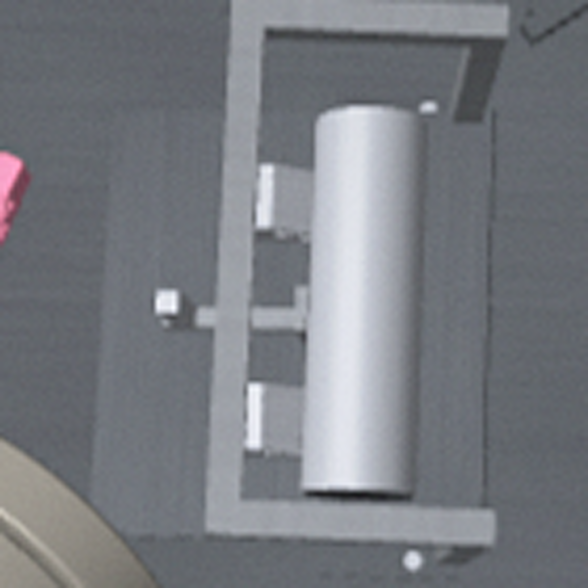

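Both chocks sit square at the tube, at (285,200) and (275,418) in the crop, with the stop post home at (167,303). Next I locate the post.

```bash
cat > st.py <<'E'
from h import *
import sys
c=cam('top')
def post(I):
    g=cv2.cvtColor(I,cv2.COLOR_RGB2GRAY); u,v=proj(c,rk(-.133 if len(sys.argv)<2 else float(sys.argv[1]),0,.081))[0].astype(int); s=np.zeros_like(g); s[v-9:v+9,u-9:u+9]=g[v-9:v+9,u-9:u+9]
    q=np.argwhere(s>195); H=np.array([ray(c,(x,y),.081) for y,x in q])-RO; return len(q),(H.mean(0)@np.stack([RX,RY],1)*1000).round(1)
def tube(I):
    g=cv2.cvtColor(I,cv2.COLOR_RGB2GRAY); out=[]
    for v in range(135,210,10):
        e=np.diff(cv2.GaussianBlur(g,(3,3),0)[v].astype(int)); out.append((int(np.argmax(e[249:264])+249),int(np.argmin(e[270:290])+270)))
    return out
if __name__=='__main__':
    for n in ('top0','top2'): I=np.load(n+'.npz')['I']; print(n,post(I),tube(I))
    p,Q=now(); T=ori(PSI,40)
    for G in ((-.18,0,.12),(-.1325,0,.064)): t=tcp(rk(*G),T); print(G,t.round(3),delta(p,Q,t,T))
E
python3 st.py
```

```text
top0 (22, array([-135.8,   -2.6])) [(254, 277), (254, 276), (253, 276), (253, 277), (253, 275), (252, 275), (252, 275), (251, 275)]
top2 (21, array([-135.8,   -2.9])) [(254, 277), (254, 277), (253, 276), (253, 276), (253, 276), (252, 275), (252, 275), (251, 275)]
(-0.18, 0, 0.12) [0.578 0.179 0.106] ([-55.2, 74.8, 65.4], [0.005, -0.005, 0.002])
(-0.1325, 0, 0.064) [0.577 0.131 0.05 ] ([-55.9, 74.4, 138.9], [0.005, -0.005, 0.002])
```

play_rows:
  deltas:
    - [60,[-20,28,24],[0,0,0]]
    - [60,[-40,56,48],[0,0,0]]
    - [50,[-55,73,66],[0.005,-0.005,0]]
    - [50,[-56,73,100],[0.005,-0.005,0]]
    - [50,[-56,72.5,125],[0.005,-0.005,0]]
    - [50,[-56,72.5,138.5],[0.005,-0.005,0]]
    - [50,[-56,72.5,138.5],[0.005,-0.005,0]]
  squeeze: 40

```text
clock: 17.73
tcp_pos: [0.5747, 0.1306, 0.0494]
orientation: [1.839, 1.8, -0.673]
contact_force: [-0.3, -0.4, -0.2]
grip_width: 0.0502
```

```bash
python3 - <<'E'
from h import *
p,Q=now(); T=ori(PSI,40); o=r.get_obs(); t=tcp(rk(-.133,-.002,.064),T); print(delta(p,Q,t,T),o['contact_force'].round(1))
print('pull 55',Q.T@(55*(-np.cos(.1396)*RX-np.sin(.1396)*RZ)))
I,D=r.grab_frame('wrist'); cv2.imwrite('pics/w3.png',cv2.resize(I[...,::-1],(640,480)))
E
```

```text
([0.7, 0.4, -0.9], [-0.002, 0.001, 0.002]) [-0.3 -0.4 -0.2]
pull 55 [ 4.66066941e+01  3.66529795e-02 -2.92022967e+01]
```

View pics/w3.png

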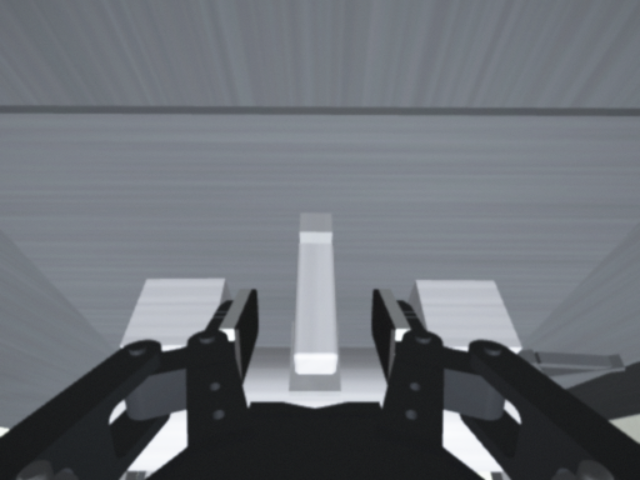

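The wrist view shows the post at column 315, midway between the fingers (258 and 372), with both chocks in place behind. Close and pull.

play_rows:
  deltas:
    - [30,[0,0,0],[0,0,0]]
    - [10,[0,0,0],[0,0,0]]
    - [10,[0,0,0],[0,0,0]]
    - [10,[0,0,0],[0,0,0]]
    - [10,[0,0,0],[0,0,0]]
  squeeze: 40

```text
clock: 18.4
tcp_pos: [0.5751, 0.133, 0.0507]
orientation: [1.839, 1.802, -0.668]
contact_force: [-1.3, 4.2, 7.1]
grip_width: 0.0151
```

```bash
python3 - <<'E'
from h import *
p,Q=now(); o=r.get_obs(); print(o['contact_force'].round(1),o['grip_width'])
print('pull 55',Q.T@(55*(-np.cos(.1396)*RX-np.sin(.1396)*RZ)))
E
```

```text
[-1.3  4.2  7.1] 0.015093044441657022
pull 55 [ 46.68473566   0.11135382 -29.07718124]
```

play_rows:
  deltas:
    - [10,[5,0,-3],[0,0,0]]
    - [10,[11,0,-7],[0,0,0]]
    - [10,[17,0,-10.5],[0,0,0]]
    - [10,[23,0,-14.5],[0,0,0]]
    - [10,[29,0,-18],[0,0,0]]
    - [10,[35,0,-22],[0,0,0]]
    - [10,[41,0,-25.5],[0,0,0]]
    - [10,[46,0,-28.7],[0,0,0]]

```text
clock: 19.4
tcp_pos: [0.5765, 0.1872, 0.0431]
orientation: [1.839, 1.802, -0.668]
contact_force: [1.8, -3.5, 2.0]
grip_width: 0.0156
```

```bash
python3 - <<'E'
from h import *
from st import *
o=r.get_obs(); c=(np.array(o['tcp_pos'])-RO); print(c@RX,c@RY,c[2],o['contact_force'].round(1),o['grip_width'])
I,D=r.grab_frame('top'); print(tube(I))
E
```

```text
-0.17651218098882684 -0.0018943944214906147 0.043081464616501 [ 1.8 -3.5  2. ] 0.015605965703091002
[(253, 275), (252, 274), (252, 276), (251, 273), (251, 275), (251, 273), (250, 273), (250, 271)]
```

play_rows:
  deltas:
    - [10,[0.8,0,-0.5],[0,0,0]]
    - [35,[0.8,0,-0.5],[0,0,0]]
    - [50,[0.8,0,-0.5],[0,0,0]]
    - [50,[0.8,0,-20],[0,0,0]]
    - [50,[2,0,-60],[0,0,0]]
    - [50,[4,0,-110],[0,0,0]]
    - [50,[4,0,-160],[0,0,0]]
    - [50,[4,0,-160],[0,0,0]]

```text
clock: 20.45
tcp_pos: [0.5784, 0.2996, 0.1671]
orientation: [1.839, 1.809, -0.655]
contact_force: [-0.1, 0.2, -0.1]
grip_width: 0.0503
```

```bash
python3 - <<'E'
from h import *
import sys; sys.argv=['', '-.187']
from st import *
o=r.get_obs(); print(o['tcp_pos'],o['contact_force'].round(1),o['clock'])
I,D=r.grab_frame('top'); print(tube(I))
P=pts(c,D); t=P[115:225,240:290].reshape(-1,3); t=t[(t[:,2]>.106)&(t[:,2]<.125)]; t0=pts(c,np.load('top0.npz')['D'])[115:225,240:290].reshape(-1,3); t0=t0[(t0[:,2]>.106)&(t0[:,2]<.125)]
print('tube shift mm',(t.mean(0)-t0.mean(0))*1000); 
try: print('post',post(I))
except Exception as e: print(e)
W=I[100:240,150:320,::-1]; cv2.imwrite('pics/t4.png',cv2.resize(W,None,fx=4,fy=4,interpolation=cv2.INTER_CUBIC))
E
```

```text
[0.57842786 0.2995517  0.16712054] [-0.1  0.2 -0.1] 20.45
[(253, 275), (253, 275), (252, 273), (251, 273), (251, 273), (251, 273), (251, 272), (250, 271)]
tube shift mm [ 1.12189572  3.79926572 -0.34229804]
post (24, array([-188.4,   -3.8]))
```

View pics/t4.png

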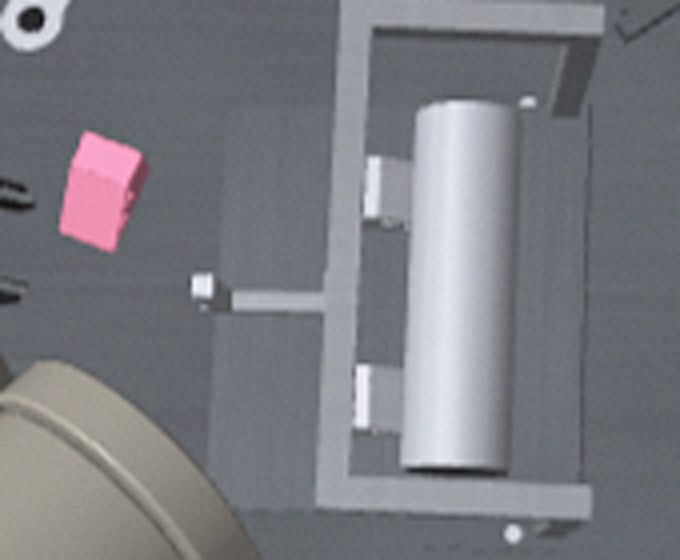

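The post moved from x = −135.8 to −188.4, a draw of about 53 mm. Both chocks are square and the tube has shifted only 3.9 mm. Handing in.

```bash
python3 -c "
from bench import r
print(r.hand_in(), r.get_obs()['clock'])"
```

```text
the job is handed in; nothing more can be done
the job is handed in; nothing more can be done
```

The job is done and handed in, at about 20.5 s on the robot's clock. It reported no verdict. I set both steel chocks toe-first against the low side of the tube at rack y of about +75 and −75 mm and let go of each. Only then did I pull the stop back by its post, release it and move the arm clear.

**Last checks:**
- **Stop:** the camera puts the draw at about 53 mm and the arm's travel at about 55 mm, where 45 mm was needed.
- **Tube:** it settled about 4 mm downhill onto the chocks and kept the same place in two later pictures. That is inside the 10 mm limit.
- **Contact:** the force on the tool read about zero after the arm moved away.
- **Other things:** the can, the hub and the look-alike blocks were not touched on purpose. I did not measure the can and hub again at the end.

**One disagreement:** before the stop was pulled, the arm's readings put the chock centres at x of about −54 mm, but the top camera suggested about −56 to −57 mm. Both are within the allowed −65 to −40 mm, and a small gap there may be why the tube moved 4 mm.

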